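# Pin the graphite plate stack

## Robot

A 6-joint arm with a two-finger parallel gripper is mounted at the origin on a cart in front of the work surface, level with it; the furniture and walls round the work are solid. World frame = base frame: x ahead of the robot, y to its left, z up, the work surface at z = 0. Lengths are in mm, angles in rad, forces in N, time in s.
With the tool pointing down it reaches from about 200 to 875 mm from the base axis. Payload 3.4 kg.
Tool frame: the origin (TCP) lies on the centre line of the jaws, within the pads' length; the fingertips stand 11 mm ahead of it and the grasp point (between the pads) lies 8 mm behind it; z points along the fingers, y is the line along which they close (so a half turn about z gives the same grasp; the last joint's range is limited). The gripper opens to 94 mm and grips with 3 to 60 N. Pads are 16 mm wide; open, the fingers measure 119 mm over their backs; the gripper's body (75 mm by 177 mm) begins 78 mm behind the grasp point.
Start: joints at [-1.283, 0.276, 1.505, -0, 1.361, -0.121], TCP at [228.57, -527.655, 216.493] pointing down, gripper open.
Joint ranges: [-2.89, 2.89], [-0.75, 2.08], [0.22, 2.7], [-1.18, 4.32], [0.11, 2.71], [-2.7, 2.7]. Speed limits (rad/s): [2.57, 2.57, 3.14, 3.14, 3.14, 3.14].

## Interface

Orientations are given as a unit quaternion [x, y, z, w].
In Python, from bench import state, read_camera, camera_info, sign_off gives the robot as it stands.
- The arm moves only by the tool jog_arm, never from a script. Its argument "commands" is a list of rows, each an object with "linear": the shift along the tool's x, y, z in units of 25 mm (1.0 is 25 mm), a list of three; "twist": the turn about the tool's z in units of 5 degrees (1.0 is 5 degrees); "gripper": the finger opening in mm, from 0 to 94. In form: [{"linear": [x, y, z], "twist": twist, "gripper": gripper}, ...]. A call has 1 to 10 rows; each row is the pose to reach, as a shift and turn from the pose commanded when the call began, along the tool's axes at that moment; what a row does not reach only later rows make up. A row lasts 1/12 s, in which the tool goes at most 41.7 mm and 7.16 degrees, less where a joint would pass 70% of its speed; a pose out of reach is approached as far as the arm can. A call with a gripper value outside its range is refused whole. The fingers move at their own pace and stop on an object; "grip_force" is the grip in N (left out, the last holds). Time passes only in rows, so rows that repeat a pose let the fingers close. It gives the time, the measured TCP pose, the force, the opening and the grip force at its end, in the units of the state.
- state(): the state, without advancing time (a new reading comes with each control period).
- read_camera(name): name is "scene" or "side" or "wrist"; returns (picture, depth): 420x560x3 uint8, blue, green, red; 420x560 float32, mm along the optical axis (not along the pixel's ray), 0 where there is no reading.
- camera_info(name): a dict with "mtx" (3x3 intrinsics, pixels), "pose" (4x4, takes a point from camera to world coordinates). Camera axes: x right, y up, looking along -z (the intrinsics and any distortion apply to the point x, -y, -z); pixel columns grow to the right and rows downward; lengths in mm; the calibration is good to about 2 mm. The wrist camera is an equidistant fisheye: a pixel r from the principal point sees the ray r / f radians off the axis. A picture is of the moment at which its call begins: read the wrist's pose just before it. camera_info takes no time and is no camera call; for the wrist camera it gives the pose at the moment of the call.
- sign_off(): hands the job in; it is judged then, once.
The state is a dict: "t": time; "joint_positions": joint angles; "joint_vel": joint speeds; "tau": joint torques, N m; "tcp_pos": TCP position; "eef_rot": TCP orientation; "force": force on the tool from outside, world axes, zero at the start; "wrist_torque": the same for the moment, N m; "width": opening from 0.0 (shut) to 1.0 (fully open); "grasp_force": force on a finger pad.
Only numpy, scipy, OpenCV 4.12 (cv2) and the standard library are available. Lean on these libraries where they do the work, as an engineer would, in place of code of your own. Each camera call takes 0.05 s, during which the arm holds its last target. There are 200 camera calls.

## Task

The three graphite plates stacked in the corner nest have slipped out of line. Slide them home against both stop rails so that their holes line up, then take the locating pin from its wooden stand and press it down through all three plates into the nest until its collar sits flush on the top plate; let go of it and leave it standing there. Be gentle, the graphite is brittle (never put more than 25 N on it), and leave the other things on the bench where they are.

Things in the scene. Friction and masses are not known exactly. Their poses are not given: they have to be found in the camera images.
- baseplate: fixed aluminium ground plate 160 x 160 x 8 mm; origin at the centre of its underside, z up. On it is screwed the steel nest, axes parallel but adjustable: the whole nest (block, bore, rails) is shifted by an unmeasured amount of up to 14 mm either way in x and in y. Block: from -58 to +44 mm in x and -44 to +58 mm in y of its bore, flat top 32 mm above the worktop
- bore_nominal (a point): nominal mouth of the nest's 11 mm bore, over the ground plate's centre, 32 mm above the worktop (true place up to 14 mm off in x and y). Bore goes down to the ground plate. Two spring plungers in its wall, 22 mm above the worktop, squeeze the pin: it stops 5 to 12 mm short by its own weight and needs a steady push of roughly 3 to 12 N over the rest of the way
- rail_x_nominal (a point): nominal middle of the face of the dark stop rail on the ground plate's +x side: the plane x = +30 mm from the bore, rail top 66 mm above the worktop (true place up to 14 mm off). The -x and +y sides of the nest are open. A plate pushed squarely against both rails has its hole exactly over the bore
- rail_y_nominal (a point): nominal middle of the face of the other dark stop rail, on the ground plate's -y side: the plane y = -30 mm from the bore, rail top 66 mm above the worktop (true place up to 14 mm off). Both rails run along the whole side of the block
- plate_bottom: lowest of three alike: loose graphite plate 60 x 60 x 12 mm, round 11 mm through hole in its middle; origin on the hole's axis at the underside, x and y along its edges, z up. Starts 6 to 18 mm short of each stop rail, up to 7 degrees askew. Brittle: chips if the pin presses it, or the fingers push the stack, with over 25 N. Underside 32 mm above the worktop
- plate_middle: middle of three alike: loose graphite plate 60 x 60 x 12 mm, round 11 mm through hole in its middle; origin on the hole's axis at the underside, x and y along its edges, z up. Starts 6 to 18 mm short of each stop rail, up to 7 degrees askew. Brittle: chips if the pin presses it, or the fingers push the stack, with over 25 N. Underside 44 mm above the worktop
- plate_top: uppermost of three alike: loose graphite plate 60 x 60 x 12 mm, round 11 mm through hole in its middle; origin on the hole's axis at the underside, x and y along its edges, z up. Starts 6 to 18 mm short of each stop rail, up to 7 degrees askew. Brittle: chips if the pin presses it, or the fingers push the stack, with over 25 N. Underside 56 mm above the worktop (top face at 68 mm)
- pin_stand: fixed wooden block 50 x 50 x 66 mm with a 14 mm wide hole through its middle from the top, in which the pin hangs upright by its collar; origin at the centre of its underside, z up
- pin: steel locating pin, 96 mm tall, 70 g: round shaft 10 mm wide, 58 mm long, its lowest 7 mm tapering to a 5 mm tip; collar 22 mm wide from 58 to 64 mm above the tip; then a dark square grip 14 x 14 mm up to 96 mm. Origin at the centre of the tip, z up the shaft, x and y across the grip's flats. Tip above the worktop: in the stand 8 mm, fully home in the nest 10 mm
- brass_mould: bystander: short brass cylinder, 42 mm wide, 39 mm tall; origin at the centre of its underside
- tape_roll: bystander: roll of masking tape lying flat, 69 mm wide, 19 mm high; origin at the centre of its underside
- mini_13: bystander: small glass ornament, 81 mm tall; origin at the centre of its underside
- mini_15: bystander: small glass ornament, 81 mm tall; origin at the centre of its underside
- tweezers: bystander: steel tweezers lying flat, 153 mm long; origin at the centre of their underside

How it is judged:
By the outcome, as a careful person would: the job done as asked, in the order asked, and still so for the second after the job is handed in, with the robot touching nothing.
It also fails if it takes over 72 s, if anything falls off the work surface, if the arm or the gripper's body presses on something with over 40 N, if the wrist force passes 120 N, or if a joint passes its speed limit or range.

## Working session

There is one attempt and no reset: what is moved stays moved. The work goes in short steps, Python scripts to look and compute and a tool call to move; the robot and the scene stay as the last step left them, time stands still between calls to the robot, and variables do not carry over. Pictures are saved under pics/ and viewed, at most 10 in all, crops included, and the job is handed in when it is done.

Besides the shell and the picture viewer there is one more tool, called after "Call:" by a JSON object that holds its "api" and its "payload". jog_arm: Moves the arm, as the interface text tells. Its arguments: {"type":"object","properties":{"commands":{"type":"array"},"grip_force":{"type":"number"}},"required":["commands"]}

```bash
mkdir -p pics
cat > h.py <<'E'
import numpy as np, cv2, json
from bench import state, read_camera, camera_info, sign_off
def grab(n):
    ci=camera_info(n); im,d=read_camera(n); np.savez(f'{n}.npz',im=im,d=d,mtx=np.array(ci['mtx']),pose=np.array(ci['pose'])); return im,d
def load(n):
    z=np.load(f'{n}.npz'); return z['im'],z['d'],z['mtx'],z['pose']
def ray(uv,mtx,pose,fish=False):
    uv=np.atleast_2d(np.asarray(uv,float)); x=(uv[:,0]-mtx[0,2])/mtx[0,0]; y=(uv[:,1]-mtx[1,2])/mtx[1,1]
    if fish:
        r=np.hypot(x,y)+1e-12; s=np.sin(r)/r; v=np.c_[x*s,-y*s,-np.cos(r)]
    else: v=np.c_[x,-y,-np.ones_like(x)]
    return pose[:3,3], v@pose[:3,:3].T
def onplane(uv,z,mtx,pose,fish=False):
    o,v=ray(uv,mtx,pose,fish); return o+v*((z-o[2])/v[:,2])[:,None]
def cloud(d,mtx,pose,fish=False):
    h,w=d.shape; u,vv=np.meshgrid(np.arange(w),np.arange(h)); o,v=ray(np.c_[u.ravel(),vv.ravel()],mtx,pose,fish)
    loc=v@pose[:3,:3]; s=d.ravel()/-loc[:,2]; p=o+v*s[:,None]; p[d.ravel()<=0]=np.nan
    return p.reshape(h,w,3)
E
python3 - <<'E'
from h import *
for n in ['scene','side','wrist']:
    im,d=grab(n); ci=camera_info(n); print(n,np.round(np.array(ci['mtx']),1).tolist(),np.round(np.array(ci['pose']),3).tolist(),[k for k in ci])
    cv2.imwrite(f'pics/{n}0.png',im)
print(state())
E
```

```text
scene [[448.9, 0.0, 284.4], [0.0, 448.9, 211.0], [0.0, 0.0, 1.0]] [[0.755, 0.269, -0.597, -191.445], [-0.655, 0.347, -0.672, -970.948], [0.026, 0.898, 0.438, 618.133], [0.0, 0.0, 0.0, 1.0]] ['mtx', 'pose']
side [[496.9, 0.0, 272.8], [0.0, 496.9, 197.9], [0.0, 0.0, 1.0]] [[-0.969, 0.125, -0.214, 276.585], [-0.248, -0.516, 0.82, 1040.777], [-0.008, 0.848, 0.53, 816.337], [0.0, 0.0, 0.0, 1.0]] ['mtx', 'pose']
wrist [[325.2, 0.0, 281.2], [0.0, 325.2, 208.5], [0.0, 0.0, 1.0]] [[0.397, 0.887, 0.234, 296.948], [-0.918, 0.384, 0.1, -497.366], [-0.001, -0.255, 0.967, 384.229], [0.0, 0.0, 0.0, 1.0]] ['mtx', 'pose']
{'t': 0.15, 'joint_positions': array([-1.28298493e+00,  2.76433056e-01,  1.50579815e+00, -9.38445201e-06,
        1.36069332e+00, -1.21036013e-01]), 'joint_vel': array([ 0.00056375, -0.00412157, -0.00428339,  0.0005417 , -0.00022048,
       -0.00019931]), 'tau': array([ 1.28398118e-03, -4.04929233e+01, -2.37432522e+01,  7.02364999e-02,
        3.15550959e-02, -7.26731946e-05]), 'tcp_pos': array([ 228.4533934 , -527.2422528 ,  215.83055224]), 'eef_rot': array([ 9.79177720e-01,  2.03003816e-01, -6.00391003e-05, -6.63241323e-04]), 'force': array([-0.17760217, -0.49613052,  0.4485616 ]), 'wrist_torque': array([ 0.01590678, -0.03839365, -0.05020151]), 'grasp_force': 0.0, 'width': 1.0014822952428846}
```

View pics/scene0.png

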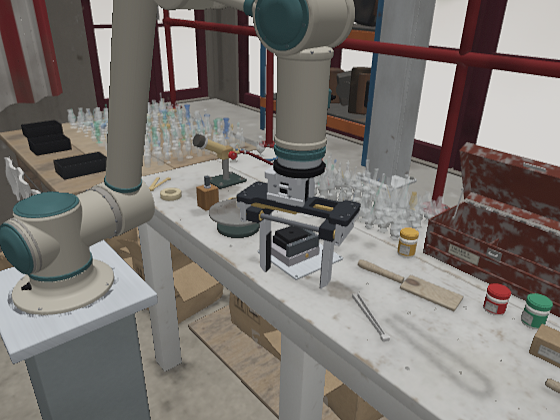

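View pics/side0.png

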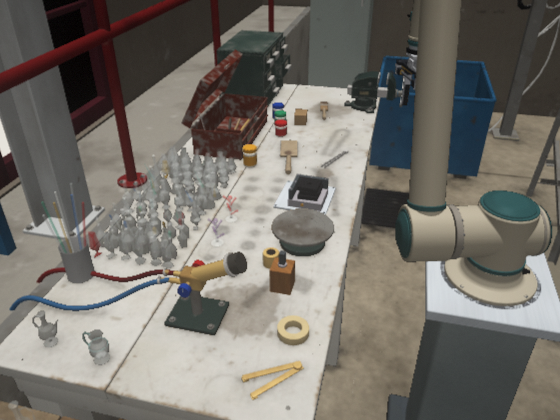

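The side view shows the nest on its white plate near (307,190), the stand with the pin at (283,272), and the pan between them at (303,230). The scene view has the nest at (295,245), partly behind the fingers.

Run:
```python
from h import *
im,d,m,p=load('side'); P=cloud(d,m,p)
c=im[155:305,240:360]; cv2.imwrite('pics/sidecrop.png',cv2.resize(c,None,fx=5,fy=4,interpolation=cv2.INTER_CUBIC)[:600])
for n,(u,v) in dict(nest=(307,183),stand=(283,264),grip=(283,254),table=(330,280),bowl=(305,215),bowlrim=(330,225),platecorner=(277,197),pc2=(335,187)).items(): print(n,P[v,u].round(1))
im,d,m,p=load('scene'); P=cloud(d,m,p)
for n,(u,v) in dict(nest=(295,233),nest2=(295,245),stand=(207,190)).items(): print(n,P[v,u].round(1))
```

```text
nest [ 501.7 -227.5   64.7]
stand [482.3 165.3  72.2]
grip [482.3 165.6 102. ]
table [376.8 109.9  -1.9]
bowl [475.3 -63.9  60.7]
bowlrim [402.4 -34.5  59.7]
platecorner [ 596.1 -234.    -2.4]
pc2 [ 429.2 -333.8   -0.7]
nest [ 498.  -239.    66.2]
nest2 [ 465.8 -275.    59. ]
stand [473.  138.1  62.6]
```

View pics/sidecrop.png

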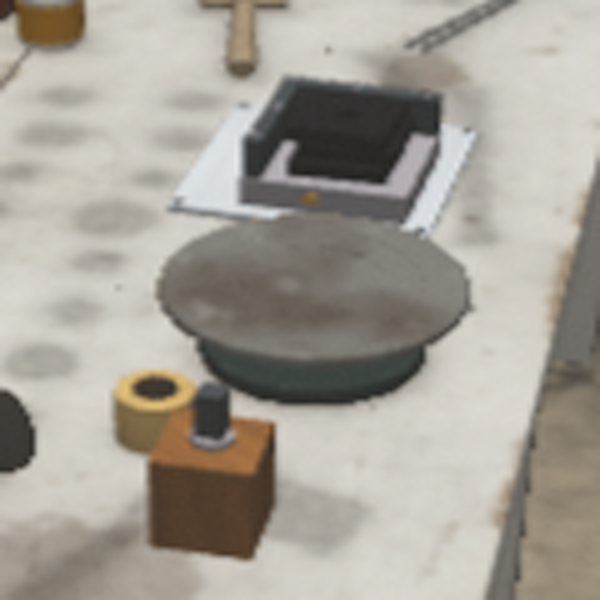

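View pics/wrist0.png

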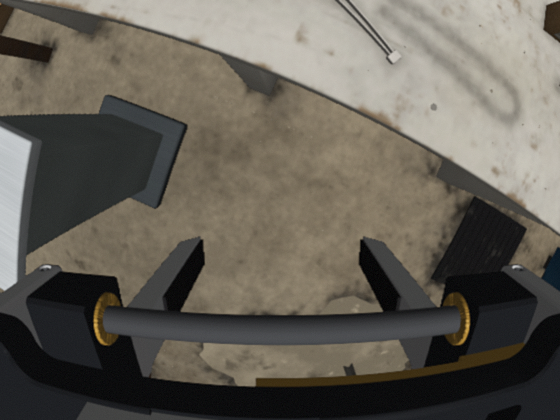

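The crop shows the dark rails on the far (-y) and left (+x) sides with the stack open toward the robot and the pan. The plate corners in the full side image are about (274,207), (288,181), (335,187) and (324,212). The wrist view shows only floor and tweezers. I'll get the yaw next.

Run:
```python
from h import *
im,d,m,p=load('side'); P=cloud(d,m,p)
q=onplane([(274.4,207),(288,181.2),(335,187.5),(324,212.5)],8,m,p); print(q.round(1)); 
e=np.diff(np.r_[q,q[:1]],axis=0); print(np.hypot(e[:,0],e[:,1]),np.degrees(np.arctan2(e[:,1],e[:,0])),q.mean(0))
# pan and tall stuff extents
z=P[...,2]; 
for a,b,n in [((300,-130),(620,110),'pan'),((380,110),(560,260),'stand')]:
    k=(P[...,0]>a[0])&(P[...,0]<b[0])&(P[...,1]>a[1])&(P[...,1]<b[1])&(z>15); Q=P[k]
    print(n,np.percentile(Q,[1,50,99],axis=0).round(0).tolist())
# pin grip: dark near stand top
k=(z>66)&(abs(P[...,0]-482)<40)&(abs(P[...,1]-165)<40); v,u=np.where(k); print(u.min(),u.max(),v.min(),v.max(),P[k].min(0),P[k].max(0))
st=(im[...,2].astype(int)-im[...,0]>40)&(z>40)&(abs(P[...,0]-482)<60)&(abs(P[...,1]-150)<60); T=P[st&(abs(z-66)<5)]; print(len(T)); r=cv2.minAreaRect(T[:,:2].astype(np.float32)); print(r)
```

```text
[[ 586.  -161.2    8. ]
 [ 580.7 -320.1    8. ]
 [ 427.1 -316.2    8. ]
 [ 437.7 -166.8    8. ]]
[158.96264085 153.60182971 149.70312157 148.37987956] [-91.90526266 178.52698382  85.9543333    2.16143085] [ 507.88531544 -241.07758195    8.        ]
pan [[397.0, -95.0, 15.0], [478.0, 3.0, 58.0], [552.0, 105.0, 62.0]]
stand [[461.0, 136.0, 16.0], [483.0, 180.0, 62.0], [511.0, 188.0, 104.0]]
270 294 250 272 [461.19021768 136.82302557  66.03133664] [510.67868381 188.04622035 106.82038421]
247
((486.0088195800781, 161.13348388671875), (50.15424346923828, 53.237159729003906), 0.7695527672767639)
```

Call:
{"api": "jog_arm", "payload": {"commands": [{"linear": [1.4,-0.7,-0.5],"twist": 0,"gripper": 94},{"linear": [2.9,-1.4,-1],"twist": 0,"gripper": 94},{"linear": [4.4,-2.1,-2],"twist": 0,"gripper": 94},{"linear": [5.9,-2.8,-3],"twist": 0,"gripper": 94},{"linear": [7.4,-3.6,-3],"twist": 0,"gripper": 94},{"linear": [8.9,-4.3,-3],"twist": 0,"gripper": 94},{"linear": [10.4,-5.0,-3],"twist": 0,"gripper": 94},{"linear": [11.8,-5.8,-3],"twist": 0,"gripper": 94},{"linear": [13.1,-6.4,-3],"twist": 0,"gripper": 94},{"linear": [13.1,-6.4,-3],"twist": 0,"gripper": 94}]}}

```text
t: 0.98
tcp_pos: [468.8, -245.3, 291.3]
eef_rot: [0.979, 0.206, 0.002, -0.001]
force: [-1.3, 0.1, -0.7]
width: 1.0
grasp_force: 0.0
```

Run:
```python
from h import *
grab('wrist'); im,_=grab('scene'); w=load('wrist')[0]
cv2.imwrite('pics/w1.png',cv2.resize(w,(800,600),interpolation=cv2.INTER_CUBIC))
```

```text
(no output)
```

View pics/w1.png

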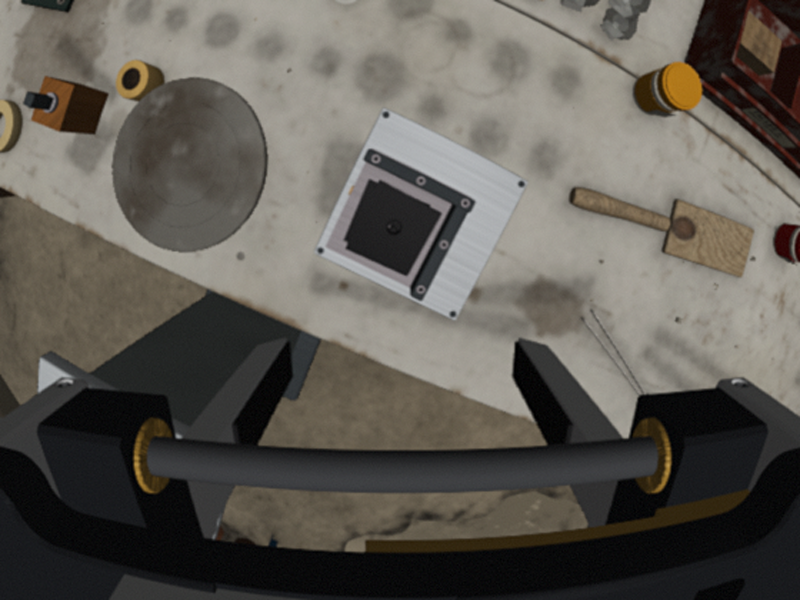

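The wrist view shows the nest centred at (420,215): rails along its upper and right sides, plate hole at (394,228), pan at (190,165), stand at (68,103). I'll zoom in on the nest.

Run:
```python
from h import *
im,d,m,p=load('wrist')
c=im[95:215,220:340]; c=np.clip(c.astype(float)*2.2,0,255).astype(np.uint8)
cv2.imwrite('pics/w1c.png',cv2.resize(c,None,fx=5,fy=5,interpolation=cv2.INTER_CUBIC))
def f(u,v,z): return onplane(np.array([(a,b) for a,b in zip(u,v)])*0.7,z,m,p,True)
q=f([385,522,455,320],[112,183,320,250],8);print(q.round(1)); e=np.diff(np.r_[q,q[:1]],axis=0); print(np.hypot(e[:,0],e[:,1]).round(1),np.degrees(np.arctan2(e[:,1],e[:,0])).round(1),q.mean(0).round(1))
print(f([394],[228],68).round(1))
```

```text
[[ 590.7 -173.     8. ]
 [ 583.3 -323.     8. ]
 [ 429.3 -321.     8. ]
 [ 441.  -167.7    8. ]]
[150.2 154.  153.8 149.8] [-92.8 179.3  85.6  -2. ] [ 511.1 -246.2    8. ]
[[ 496.3 -225.1   68. ]]
```

View pics/w1c.png

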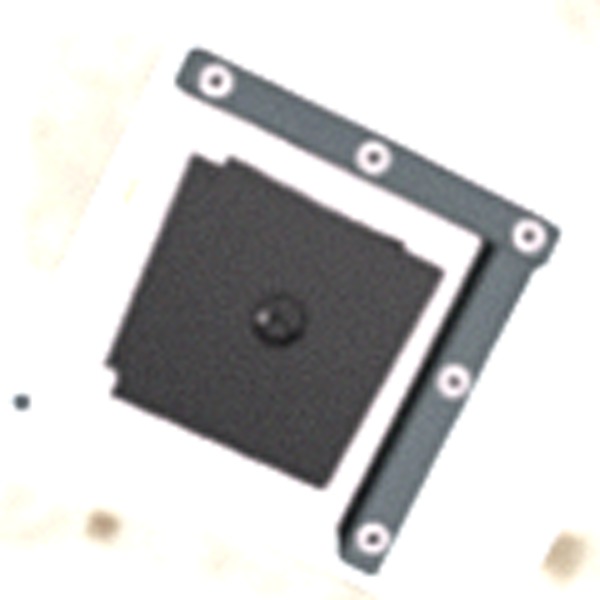

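The crop shows the rail top screws at (215,80), (373,156), (529,236), (453,381) and (372,538), the hole at (278,320), and the plates clear of both rails. Inner rail edges run (185,90)→(490,238) and (497,245)→(358,520).

Run:
```python
from h import *
im,d,m,p=load('wrist')
def f(L,z): return onplane(np.array(L,float)/5-0.4+[220,95],z,m,p,True)
s=f([(215,80),(373,156),(529,236),(453,381),(372,538)],66); print('screws',s.round(1))
a=lambda v:np.degrees(np.arctan2(v[1],v[0])).round(2)
print('x rail dir',a(s[0]-s[2]),'y rail dir',a(s[2]-s[4]))
e=f([(185,90),(490,238),(497,245),(358,520)],66); print('inner',e.round(1),a(e[0]-e[1]),a(e[2]-e[3]))
print('hole',f([(278,320)],68).round(1), 'plate corners',f([(195,155),(228,158),(442,268),(325,488),(108,365),(113,395),(405,240)],68).round(1))
print('tcp',state()['tcp_pos'])
```

```text
screws [[ 544.4 -186.7   66. ]
 [ 542.7 -228.8   66. ]
 [ 540.6 -271.2   66. ]
 [ 500.5 -269.1   66. ]
 [ 456.4 -267.1   66. ]]
x rail dir 87.45 y rail dir -2.76
inner [[ 539.3 -181.1   66. ]
 [ 536.2 -262.7   66. ]
 [ 535.3 -265.    66. ]
 [ 459.2 -262.    66. ]] 87.79 -2.21
hole [[ 497.1 -223.9   68. ]] plate corners [[ 525.8 -189.7   68. ]
 [ 528.3 -197.2   68. ]
 [ 524.7 -254.9   68. ]
 [ 463.7 -251.1   68. ]
 [ 470.5 -190.2   68. ]
 [ 464.2 -194.2   68. ]
 [ 527.2 -244.    68. ]]
tcp [ 466.23358525 -249.09155045  291.12429771]
```

Call:
{"api": "jog_arm", "payload": {"commands": [{"linear": [-0.4,-0.6,1],"twist": 1.3,"gripper": 20},{"linear": [-0.8,-1.2,2],"twist": 2.6,"gripper": 20},{"linear": [-1.07,-1.65,3],"twist": 3.9,"gripper": 20},{"linear": [-1.07,-1.65,4.3],"twist": 5.2,"gripper": 20},{"linear": [-1.07,-1.65,5.6],"twist": 5.2,"gripper": 20},{"linear": [-1.07,-1.65,6.8],"twist": 5.2,"gripper": 20},{"linear": [-1.07,-1.65,7.2],"twist": 5.2,"gripper": 20},{"linear": [-1.07,-1.65,7.2],"twist": 5.2,"gripper": 20},{"linear": [-1.07,-1.65,7.2],"twist": 5.2,"gripper": 20},{"linear": [-1.07,-1.65,7.2],"twist": 5.2,"gripper": 20}]}}

```text
t: 1.92
tcp_pos: [424.9, -225.0, 112.5]
eef_rot: [1.0, -0.023, 0.001, 0.001]
force: [0.3, -0.2, -0.2]
width: 0.327
grasp_force: 0.0
```

```bash
cat > s.py <<'E'
from h import *
from scipy.spatial.transform import Rotation as R
s=state(); r=R.from_quat(s['eef_rot']).as_matrix()
print(round(s['t'],2),s['tcp_pos'].round(2),'yaw x',np.degrees(np.arctan2(r[1,0],r[0,0])).round(2),'toolz',r[:,2].round(4),'F',s['force'].round(2),'M',s['wrist_torque'].round(2),'w',round(s['width']*94,1),'g',s['grasp_force'].round(1),'q',s['joint_positions'].round(2))
E
python3 s.py
```

```text
Traceback (most recent call last):
  File "s.py", line 4, in <module>
    print(round(s['t'],2),s['tcp_pos'].round(2),'yaw x',np.degrees(np.arctan2(r[1,0],r[0,0])).round(2),'toolz',r[:,2].round(4),'F',s['force'].round(2),'M',s['wrist_torque'].round(2),'w',round(s['width']*94,1),'g',s['grasp_force'].round(1),'q',s['joint_positions'].round(2))
                                                                                                                                                                                                                     ^^^^^^^^^^^^^^^^^^^^^^
AttributeError: 'float' object has no attribute 'round'
```

Call:
{"api": "jog_arm", "payload": {"commands": [{"linear": [0,0,1.2],"twist": 0,"gripper": 20},{"linear": [0,0,2.2],"twist": 0,"gripper": 20},{"linear": [0,0,2.6],"twist": 0,"gripper": 20},{"linear": [0.2,0,2.6],"twist": 0,"gripper": 20},{"linear": [0.5,0,2.6],"twist": 0,"gripper": 20},{"linear": [0.7,0,2.6],"twist": 0,"gripper": 20},{"linear": [0.8,0,2.6],"twist": 0,"gripper": 20},{"linear": [0.8,0,2.6],"twist": 0,"gripper": 20}]}}

```text
t: 2.58
tcp_pos: [446.5, -225.2, 47.7]
eef_rot: [1.0, -0.022, 0.001, 0.001]
force: [-0.3, 0.9, -0.1]
width: 0.212
grasp_force: 0.0
```

```bash
sed -i "s/s\['grasp_force'\].round(1)/round(s['grasp_force'],1)/" s.py; python3 s.py
python3 - <<'E'
from h import *
im,_=grab('wrist'); grab('scene'); grab('side')
c=im[60:360,80:480]; c=np.clip(c.astype(float)*1.8,0,255).astype(np.uint8)
cv2.imwrite('pics/w2.png',cv2.resize(c,None,fx=2,fy=2,interpolation=cv2.INTER_CUBIC))
E
```

```text
2.58 [ 446.51 -225.24   47.74] yaw x -2.54 toolz [ 0.0029 -0.0021 -1.    ] F [-0.33  0.87 -0.07] M [-0.01  0.02  0.02] w 19.9 g 0.0 q [-0.61  0.32  1.91 -0.    0.9   1.01]
```

View pics/w2.png

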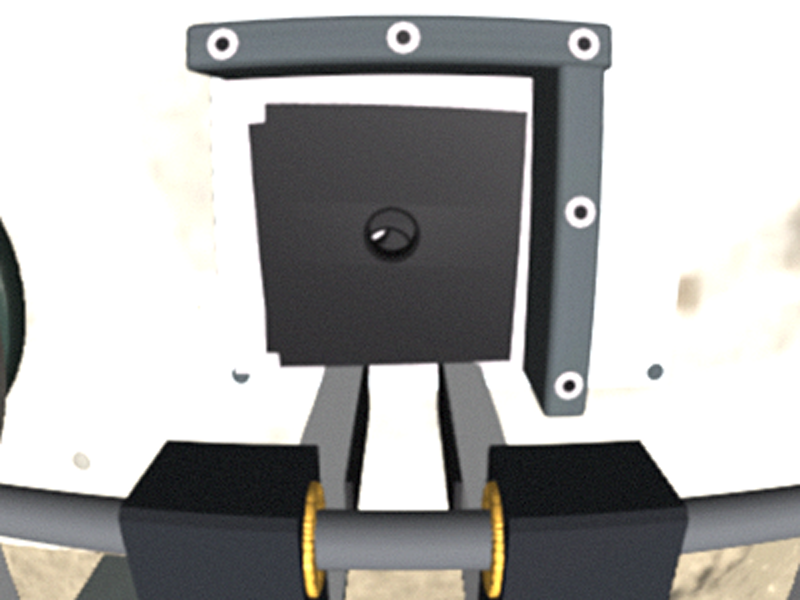

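The fingers stand squarely at the stack's -x edge, with their ends near (345,370) and (460,370). The hole is at (392,235), and the rails look parallel to the tool axes. I'll push toward +x.

Call:
{"api": "jog_arm", "payload": {"commands": [{"linear": [0.08,0,0],"twist": 0,"gripper": 20},{"linear": [0.16,0,0],"twist": 0,"gripper": 20},{"linear": [0.24,0,0],"twist": 0,"gripper": 20},{"linear": [0.32,0,0],"twist": 0,"gripper": 20},{"linear": [0.4,0,0],"twist": 0,"gripper": 20},{"linear": [0.46,0,0],"twist": 0,"gripper": 20},{"linear": [0.52,0,0],"twist": 0,"gripper": 20},{"linear": [0.58,0,0],"twist": 0,"gripper": 20},{"linear": [0.64,0,0],"twist": 0,"gripper": 20},{"linear": [0.64,0,0],"twist": 0,"gripper": 20}]}}

```text
t: 3.57
tcp_pos: [460.6, -225.1, 46.3]
eef_rot: [1.0, -0.022, -0.0, -0.0]
force: [-1.6, -0.1, -0.6]
width: 0.21
grasp_force: 0.9
```

Call:
{"api": "jog_arm", "payload": {"commands": [{"linear": [0.04,0,0],"twist": 0,"gripper": 20},{"linear": [0.08,0,0],"twist": 0,"gripper": 20},{"linear": [0.12,0,0],"twist": 0,"gripper": 20},{"linear": [0.12,0,0],"twist": 0,"gripper": 20}]}}

```text
t: 3.9
tcp_pos: [463.9, -225.3, 46.4]
eef_rot: [1.0, -0.023, 0.0, 0.0]
force: [-1.3, 0.3, -1.3]
width: 0.215
grasp_force: 0.6
```

Call:
{"api": "jog_arm", "payload": {"commands": [{"linear": [0.04,0,0],"twist": 0,"gripper": 20},{"linear": [0.08,0,0],"twist": 0,"gripper": 20},{"linear": [0.12,0,0],"twist": 0,"gripper": 20},{"linear": [0.12,0,0],"twist": 0,"gripper": 20}]}}

```text
t: 4.23
tcp_pos: [465.1, -224.9, 46.3]
eef_rot: [1.0, -0.022, -0.002, -0.0]
force: [-5.0, 0.6, 0.9]
width: 0.211
grasp_force: 2.6
```

Call:
{"api": "jog_arm", "payload": {"commands": [{"linear": [0.02,0,0],"twist": 0,"gripper": 20},{"linear": [0.04,0,0],"twist": 0,"gripper": 20},{"linear": [0.06,0,0],"twist": 0,"gripper": 20},{"linear": [0.06,0,0],"twist": 0,"gripper": 20}]}}

```text
t: 4.57
tcp_pos: [465.4, -224.7, 46.3]
eef_rot: [1.0, -0.022, -0.003, -0.001]
force: [-7.0, 0.4, 4.1]
width: 0.212
grasp_force: 3.8
```

Call:
{"api": "jog_arm", "payload": {"commands": [{"linear": [0.03,0,0],"twist": 0,"gripper": 20},{"linear": [0.06,0,0],"twist": 0,"gripper": 20},{"linear": [0.06,0,0],"twist": 0,"gripper": 20}]}}

```text
t: 4.82
tcp_pos: [465.7, -224.4, 46.3]
eef_rot: [1.0, -0.022, -0.004, -0.001]
force: [-10.1, -0.2, 5.9]
width: 0.214
grasp_force: 4.9
```

```bash
python3 s.py
python3 - <<'E'
from h import *
im,_=grab('wrist'); g=im.mean(2)
for u in (225,250,275,300,325): print(u,g[80:125,u].astype(int).tolist())
for v in (140,170,200): print(v,g[v,320:375].astype(int).tolist())
E
```

```text
4.82 [ 465.66 -224.4    46.32] yaw x -2.49 toolz [-0.0077  0.002  -1.    ] F [-10.07  -0.25   5.85] M [0.12 1.83 0.08] w 20.1 g 4.9 q [-0.58  0.35  1.87 -0.    0.93  1.03]
225 [204, 202, 201, 201, 201, 202, 203, 203, 201, 199, 201, 204, 204, 203, 200, 198, 199, 202, 204, 202, 202, 204, 208, 208, 206, 205, 196, 153, 83, 49, 54, 63, 62, 65, 65, 61, 63, 64, 64, 64, 63, 63, 62, 63, 61]
250 [203, 203, 204, 203, 203, 203, 204, 204, 201, 203, 205, 206, 205, 201, 197, 198, 203, 205, 205, 204, 206, 208, 209, 208, 208, 203, 176, 99, 48, 51, 59, 62, 65, 65, 63, 62, 61, 64, 63, 64, 65, 64, 64, 64, 63]
275 [203, 202, 205, 206, 206, 207, 204, 204, 202, 205, 206, 207, 204, 200, 199, 201, 205, 206, 205, 204, 207, 208, 211, 211, 209, 198, 156, 83, 50, 54, 63, 67, 66, 64, 63, 64, 63, 62, 65, 63, 63, 61, 60, 63, 63]
300 [204, 202, 205, 207, 207, 207, 206, 206, 204, 205, 208, 207, 206, 202, 199, 201, 204, 209, 207, 206, 206, 209, 211, 211, 212, 203, 167, 88, 49, 56, 62, 65, 66, 66, 64, 64, 64, 64, 64, 64, 64, 63, 62, 62, 64]
325 [205, 204, 202, 204, 207, 209, 207, 207, 205, 206, 207, 206, 206, 205, 200, 199, 202, 207, 208, 203, 207, 206, 210, 210, 212, 212, 194, 121, 54, 52, 58, 62, 67, 67, 67, 64, 64, 66, 65, 64, 66, 62, 63, 62, 64]
140 [41, 41, 42, 41, 42, 43, 41, 40, 39, 42, 41, 40, 42, 42, 42, 39, 41, 42, 42, 38, 42, 43, 40, 40, 41, 42, 41, 43, 41, 41, 42, 34, 24, 16, 19, 22, 18, 19, 18, 21, 16, 18, 22, 35, 46, 55, 59, 66, 69, 67, 66, 69, 67, 66, 66]
170 [35, 37, 35, 36, 37, 35, 35, 36, 38, 34, 35, 34, 38, 36, 38, 36, 36, 37, 38, 37, 36, 38, 38, 37, 39, 39, 36, 39, 37, 36, 34, 21, 21, 17, 21, 16, 18, 18, 19, 18, 18, 25, 38, 50, 55, 63, 67, 67, 68, 66, 66, 67, 66, 66, 66]
200 [32, 35, 35, 32, 34, 33, 32, 36, 35, 32, 33, 34, 35, 34, 34, 34, 31, 33, 32, 34, 35, 33, 34, 33, 33, 38, 33, 32, 32, 28, 21, 17, 18, 16, 19, 18, 18, 19, 19, 19, 32, 45, 52, 59, 64, 67, 65, 75, 99, 130, 147, 154, 157, 156, 155]
```

Run:
```python
from h import *
im=load('wrist')[0]
c=im[60:300,120:440]; c=np.clip(c.astype(float)*2,0,255).astype(np.uint8)
cv2.imwrite('pics/w3.png',cv2.resize(c,None,fx=2.5,fy=2.5,interpolation=cv2.INTER_CUBIC))
```

```text
(no output)
```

View pics/w3.png

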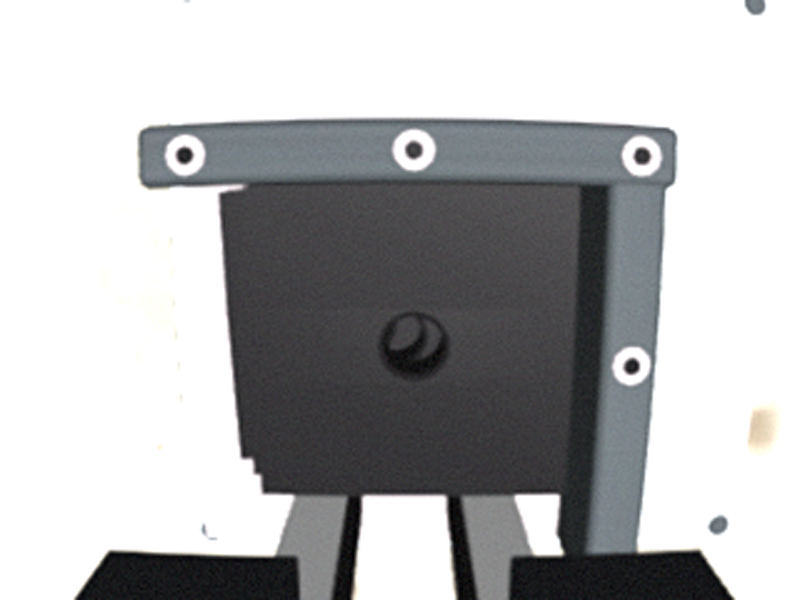

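The top plate is flush against the +x rail (edge at row 185), the fingers are on its near edge, and there is still a gap to the right rail. I'll back off, rise, turn 90° and go round to the +y side.

Call:
{"api": "jog_arm", "payload": {"commands": [{"linear": [-0.5,0,0],"twist": 0,"gripper": 20},{"linear": [-1,0,0],"twist": 0,"gripper": 20},{"linear": [-1,0,-1.5],"twist": -1,"gripper": 20},{"linear": [-1,0,-2.5],"twist": -2.4,"gripper": 20},{"linear": [-0.2,-0.8,-2.6],"twist": -3.8,"gripper": 20},{"linear": [0.5,-1.6,-2.6],"twist": -5.2,"gripper": 20},{"linear": [1.19,-2.46,-2.6],"twist": -6.6,"gripper": 20},{"linear": [1.19,-2.46,-2.6],"twist": -8,"gripper": 20},{"linear": [1.19,-2.46,-2.6],"twist": -9.4,"gripper": 20},{"linear": [1.19,-2.46,-2.6],"twist": -10.8,"gripper": 20}]}}

```text
t: 5.7
tcp_pos: [502.7, -165.0, 111.7]
eef_rot: [0.9, 0.437, 0.001, 0.001]
force: [0.1, 0.8, -0.2]
width: 0.21
grasp_force: 0.0
```

Call:
{"api": "jog_arm", "payload": {"commands": [{"linear": [0,0,0],"twist": -1.4,"gripper": 20},{"linear": [0,0,0],"twist": -2.8,"gripper": 20},{"linear": [0,0,0],"twist": -4.2,"gripper": 20},{"linear": [0,0,0],"twist": -5.6,"gripper": 20},{"linear": [0,0,0],"twist": -7.0,"gripper": 20},{"linear": [0,0,0],"twist": -7.2,"gripper": 20},{"linear": [0,0,0],"twist": -7.2,"gripper": 20},{"linear": [0,0,0],"twist": -7.2,"gripper": 20}]}}

```text
t: 6.37
tcp_pos: [502.1, -165.5, 111.7]
eef_rot: [0.724, 0.69, 0.0, 0.001]
force: [0.2, 0.5, 0.2]
width: 0.213
grasp_force: 0.0
```

```bash
python3 s.py
```

```text
6.37 [ 502.1  -165.5   111.66] yaw x 87.26 toolz [ 1.2e-03 -3.0e-04 -1.0e+00] F [0.19 0.46 0.19] M [-0.04 -0.07 -0.03] w 20.0 g 0.0 q [-0.45  0.29  1.77  0.    1.09 -0.4 ]
```

Call:
{"api": "jog_arm", "payload": {"commands": [{"linear": [0,0.08,1.2],"twist": 0,"gripper": 20},{"linear": [0,0.08,2.2],"twist": 0,"gripper": 20},{"linear": [0,0.08,2.58],"twist": 0,"gripper": 20},{"linear": [-0.1,0.08,2.58],"twist": 0,"gripper": 20},{"linear": [-0.2,0.08,2.58],"twist": 0,"gripper": 20},{"linear": [-0.3,0.08,2.58],"twist": 0,"gripper": 20},{"linear": [-0.4,0.08,2.58],"twist": 0,"gripper": 20},{"linear": [-0.5,0.08,2.58],"twist": 0,"gripper": 20},{"linear": [-0.58,0.08,2.58],"twist": 0,"gripper": 20},{"linear": [-0.66,0.08,2.58],"twist": 0,"gripper": 20}]}}

```text
t: 7.2
tcp_pos: [503.9, -181.9, 47.8]
eef_rot: [0.723, 0.691, 0.001, 0.001]
force: [1.4, 3.0, 1.7]
width: 0.214
grasp_force: 1.3
```

Call:
{"api": "jog_arm", "payload": {"commands": [{"linear": [-0.06,0,0],"twist": 0,"gripper": 20},{"linear": [-0.12,0,0],"twist": 0,"gripper": 20},{"linear": [-0.18,0,0],"twist": 0,"gripper": 20},{"linear": [-0.24,0,0],"twist": 0,"gripper": 20},{"linear": [-0.24,0,0],"twist": 0,"gripper": 20}]}}

```text
t: 7.62
tcp_pos: [502.7, -187.5, 47.0]
eef_rot: [0.723, 0.691, 0.0, -0.001]
force: [0.9, 5.3, 4.0]
width: 0.215
grasp_force: 2.4
```

Call:
{"api": "jog_arm", "payload": {"commands": [{"linear": [-0.04,0,0],"twist": 0,"gripper": 20},{"linear": [-0.08,0,0],"twist": 0,"gripper": 20},{"linear": [-0.08,0,0],"twist": 0,"gripper": 20}]}}

```text
t: 7.87
tcp_pos: [502.6, -189.4, 47.0]
eef_rot: [0.723, 0.691, 0.0, -0.001]
force: [0.8, 4.6, 3.4]
width: 0.213
grasp_force: 2.5
```

Call:
{"api": "jog_arm", "payload": {"commands": [{"linear": [-0.04,0,0],"twist": 0,"gripper": 20},{"linear": [-0.08,0,0],"twist": 0,"gripper": 20},{"linear": [-0.08,0,0],"twist": 0,"gripper": 20}]}}

```text
t: 8.12
tcp_pos: [502.5, -191.4, 46.9]
eef_rot: [0.723, 0.691, 0.0, -0.001]
force: [1.3, 5.4, 4.5]
width: 0.209
grasp_force: 2.5
```

Call:
{"api": "jog_arm", "payload": {"commands": [{"linear": [-0.04,0,0],"twist": 0,"gripper": 20},{"linear": [-0.08,0,0],"twist": 0,"gripper": 20},{"linear": [-0.08,0,0],"twist": 0,"gripper": 20}]}}

```text
t: 8.37
tcp_pos: [502.3, -193.2, 46.9]
eef_rot: [0.723, 0.691, 0.0, -0.001]
force: [0.4, 6.0, 4.5]
width: 0.215
grasp_force: 2.7
```

Call:
{"api": "jog_arm", "payload": {"commands": [{"linear": [-0.04,0,0],"twist": 0,"gripper": 20},{"linear": [-0.08,0,0],"twist": 0,"gripper": 20},{"linear": [-0.08,0,0],"twist": 0,"gripper": 20}]}}

```text
t: 8.62
tcp_pos: [502.0, -194.0, 46.8]
eef_rot: [0.723, 0.691, 0.001, -0.002]
force: [1.0, 7.7, 4.2]
width: 0.215
grasp_force: 4.2
```

Call:
{"api": "jog_arm", "payload": {"commands": [{"linear": [-0.04,0,0],"twist": 0,"gripper": 20},{"linear": [-0.08,0,0],"twist": 0,"gripper": 20},{"linear": [-0.08,0,0],"twist": 0,"gripper": 20}]}}

```text
t: 8.87
tcp_pos: [501.9, -194.1, 46.8]
eef_rot: [0.724, 0.69, 0.002, -0.003]
force: [1.5, 13.4, 6.0]
width: 0.215
grasp_force: 6.6
```

Call:
{"api": "jog_arm", "payload": {"commands": [{"linear": [0.5,0,0],"twist": 0,"gripper": 20},{"linear": [1,0,0],"twist": 0,"gripper": 20},{"linear": [1,0,-1.5],"twist": 1,"gripper": 20},{"linear": [1,0,-2.6],"twist": 2.4,"gripper": 20},{"linear": [0.2,-0.8,-2.6],"twist": 3.8,"gripper": 20},{"linear": [-0.6,-1.6,-2.6],"twist": 5.2,"gripper": 20},{"linear": [-1.4,-2.46,-2.6],"twist": 6.6,"gripper": 20},{"linear": [-1.4,-2.46,-2.6],"twist": 8,"gripper": 20},{"linear": [-1.4,-2.46,-2.6],"twist": 9.4,"gripper": 20},{"linear": [-1.4,-2.46,-2.6],"twist": 10.8,"gripper": 20}]}}

```text
t: 9.7
tcp_pos: [438.8, -231.1, 111.9]
eef_rot: [0.959, 0.284, -0.001, 0.001]
force: [0.7, 0.2, -0.5]
width: 0.212
grasp_force: 0.0
```

Call:
{"api": "jog_arm", "payload": {"commands": [{"linear": [0,0,0],"twist": 1.4,"gripper": 20},{"linear": [0,0,0],"twist": 2.8,"gripper": 20},{"linear": [0,0,0],"twist": 4.2,"gripper": 20},{"linear": [0,0,0],"twist": 5.6,"gripper": 20},{"linear": [0,0,0],"twist": 7.0,"gripper": 20},{"linear": [0,0,0],"twist": 7.2,"gripper": 20},{"linear": [0,0,0],"twist": 7.2,"gripper": 20}]}}

```text
t: 10.28
tcp_pos: [439.4, -230.3, 111.8]
eef_rot: [1.0, -0.021, -0.0, 0.001]
force: [0.2, 0.1, -0.5]
width: 0.214
grasp_force: 0.0
```

```bash
python3 s.py
python3 - <<'E'
from h import *
im,_=grab('wrist'); 
c=im[60:330,120:440]; c=np.clip(c.astype(float)*2,0,255).astype(np.uint8)
cv2.imwrite('pics/w4.png',cv2.resize(c,None,fx=2.2,fy=2.2,interpolation=cv2.INTER_CUBIC))
E
```

```text
10.28 [ 439.36 -230.3   111.8 ] yaw x -2.42 toolz [-5.0e-04 -1.2e-03 -1.0e+00] F [ 0.22  0.08 -0.46] M [0.11 0.04 0.  ] w 20.1 g 0.0 q [-0.62  0.24  1.83 -0.    1.06  0.99]
```

View pics/w4.png

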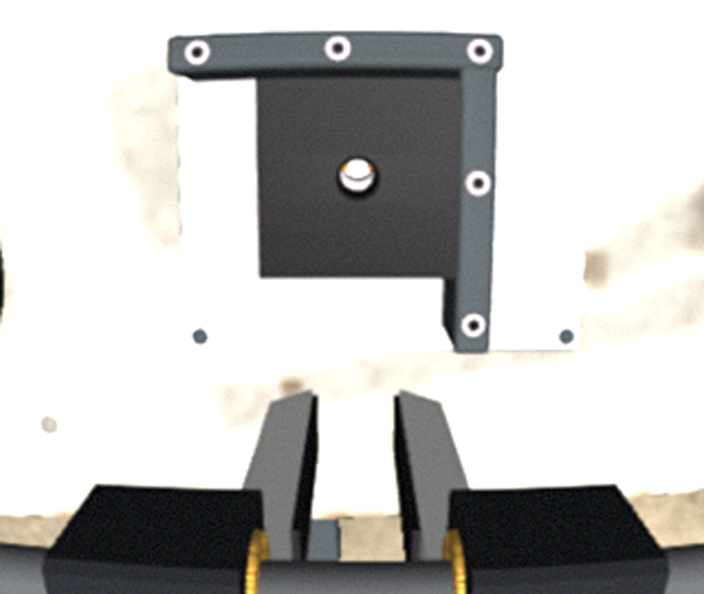

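The holes line up: at (357,175) I can see through to the bright ground plate, with the plungers visible, and the stack is flush on both rails. Now I'll measure the hole and the pin.

Run:
```python
from h import *
im,d,m,p=load('wrist'); g=im.mean(2)
# plate edges (subpixel threshold) left edge and bottom edge at z=68
L=[]
for v in range(105,180,5):
    r=g[v,225:250]; i=np.where(r<65)[0][0]; L.append((225+i-1+(r[i-1]-65)/(r[i-1]-r[i]),v))
B=[]
for u in range(245,315,5):
    r=g[175:200,u]; i=np.where(r>65)[0][0]; B.append((u,175+i-1+(65-r[i-1])/(r[i]-r[i-1])))
l=onplane(L,68,m,p,True); b=onplane(B,68,m,p,True)
print('left',l[[0,-1]].round(1),'bottom',b[[0,-1]].round(1))
a=np.radians(-2.5); ex=np.array([np.cos(a),np.sin(a)]); ey=np.array([-ex[1],ex[0]])
cx=(b[:,:2]@ex).mean()+30; cy=(l[:,:2]@ey).mean()-30; print('centre from edges',(cx*ex+cy*ey).round(2))
# hole: dark rim outline
G=cv2.resize(g[120:160,262:302].astype(np.float32),None,fx=8,fy=8,interpolation=cv2.INTER_CUBIC)
mk=((G<22)|(G>50)).astype(np.uint8)
cs,_=cv2.findContours(mk,cv2.RETR_EXTERNAL,cv2.CHAIN_APPROX_NONE); c=max([c for c in cs],key=cv2.contourArea)
(u,v),rad=cv2.minEnclosingCircle(c); e=cv2.fitEllipse(c); print('circ',u/8+262,v/8+120,rad/8,e,np.median(g[120:130,270:295]))
h=onplane([(u/8+262-.44,v/8+120-.44),(e[0][0]/8+262-.44,e[0][1]/8+120-.44)],68,m,p,True); print('hole',h.round(2))
# contact estimate
X=np.array([465.5,-224.5])@ex+8+30; Y=np.array([502,-194.1])@ey-8-30; print('contact',(X*ex+Y*ey).round(2))
# pin in side / scene view
for n in ('side','scene'):
    im,d=grab(n); m,p=load(n)[2:]; P=cloud(d,m,p)
    k=(P[...,2]>78)&(P[...,2]<100)&(abs(P[...,0]-482)<30)&(abs(P[...,1]-162)<30)
    Q=P[k]; print(n,len(Q), Q.mean(0).round(1) if len(Q) else '', camera_info(n)['pose'][:3,3] if hasattr(camera_info(n)['pose'],'shape') else '')
    if len(Q):
        v,u=np.where(k); print('cols',u.min(),u.max(),'rows',v.min(),v.max()); 
        o=onplane([((u.min()+u.max())/2,(v.min()+v.max())/2)],90,m,p); print('axis pt on z=90 approx',o.round(1))
```

```text
left [[ 528.3 -204.4   68. ]
 [ 482.1 -202.4   68. ]] bottom [[ 474.7 -207.    68. ]
 [ 472.9 -250.2   68. ]]
centre from edges [ 503.62 -233.37]
circ 282.104248046875 139.51043701171875 7.7950286865234375 ((161.32015991210938, 156.49388122558594), (117.46566772460938, 121.3519287109375), 87.05182647705078) 37.333333333333336
hole [[ 504.39 -232.65   68.  ]
 [ 504.36 -232.69   68.  ]]
contact [ 503.2  -232.19]
side 52 [484.8 164.6  88.9] [ 276.58464593 1040.77704268  816.33742612]
cols 279 285 rows 253 262
axis pt on z=90 approx [[485.1 164.   90. ]]
scene 40 [484.4 155.9  89.6] [-191.44539098 -970.9484063   618.13302498]
cols 204 209 rows 175 183
axis pt on z=90 approx [[484.8 157.4  90. ]]
```

Call:
{"api": "jog_arm", "payload": {"commands": [{"linear": [0,0,-1.2],"twist": 0,"gripper": 50},{"linear": [-0.05,-1,-2.4],"twist": 0,"gripper": 50},{"linear": [-0.1,-2.6,-3],"twist": 0,"gripper": 50},{"linear": [-0.2,-4.2,-3],"twist": 0,"gripper": 50},{"linear": [-0.3,-5.8,-3],"twist": 0,"gripper": 50},{"linear": [-0.35,-7.4,-3],"twist": 0,"gripper": 50},{"linear": [-0.4,-9,-3],"twist": 0,"gripper": 50},{"linear": [-0.5,-10.6,-3],"twist": 0,"gripper": 50},{"linear": [-0.55,-12.2,-3],"twist": 0,"gripper": 50},{"linear": [-0.6,-13.8,-3],"twist": 0,"gripper": 50}]}}

```text
t: 11.27
tcp_pos: [439.6, 117.0, 187.2]
eef_rot: [1.0, -0.022, 0.0, 0.0]
force: [0.1, 0.6, -0.1]
width: 0.532
grasp_force: 0.0
```

Call:
{"api": "jog_arm", "payload": {"commands": [{"linear": [-0.05,-1.2,0],"twist": 0,"gripper": 50},{"linear": [-0.08,-1.8,0],"twist": 0,"gripper": 50},{"linear": [-0.08,-1.8,0],"twist": 0,"gripper": 50},{"linear": [-0.08,-1.8,0],"twist": 0,"gripper": 50},{"linear": [-0.08,-1.8,0],"twist": 0,"gripper": 50}]}}

```text
t: 11.68
tcp_pos: [440.0, 159.4, 186.8]
eef_rot: [1.0, -0.022, -0.0, 0.001]
force: [0.5, -1.0, 0.7]
width: 0.534
grasp_force: 0.0
```

```bash
python3 s.py
python3 - <<'E'
from h import *
im,_=grab('wrist'); m,p=load('wrist')[2:]; o=p[:3,3]
from scipy.optimize import fsolve
# pixel of approx pin top (484.5,160.5,104)
v=p[:3,:3].T@(np.array([484.5,160.5,104])-o); th=np.arctan2(np.hypot(v[0],v[1]),-v[2]); ph=np.arctan2(-v[1],v[0]); u=(m[0,2]+m[0,0]*th*np.cos(ph), m[1,2]+m[1,1]*th*np.sin(ph)); print(u)
u0,v0=int(u[0])-50,int(u[1])-45; u0=max(u0,0);v0=max(v0,0);print(u0,v0)
c=im[v0:v0+100,u0:u0+100]; c=np.clip(c.astype(float)*2,0,255).astype(np.uint8)
cv2.imwrite('pics/w5.png',cv2.resize(c,None,fx=6,fy=6,interpolation=cv2.INTER_CUBIC))
E
```

```text
11.68 [439.95 159.4  186.82] yaw x -2.55 toolz [-2.0e-04 -1.1e-03 -1.0e+00] F [ 0.55 -1.02  0.65] M [ 0.01 -0.01  0.  ] w 50.2 g 0.0 q [ 0.2   0.13  1.77 -0.    1.24  1.82]
(np.float64(278.0985374490727), np.float64(163.3838295031193))
228 118
```

View pics/w5.png

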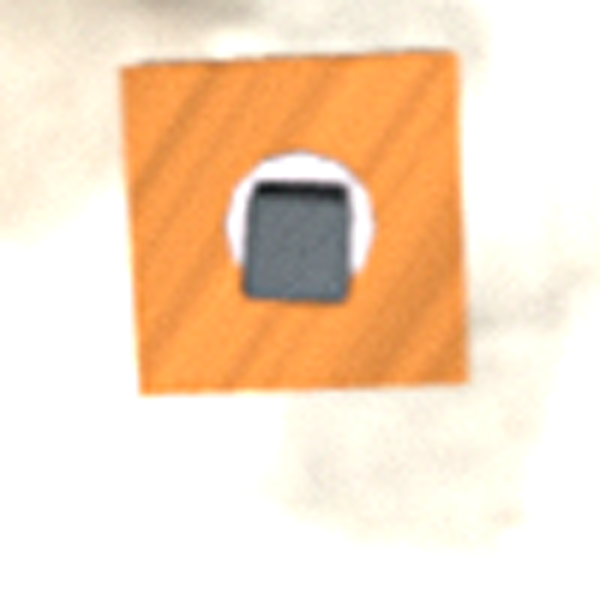

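The stand is square in view. The pin's grip top spans about (245,195) to (350,300), aligned with the tool axes, and the white collar is centred near (300,225).

Run:
```python
from h import *
im,d,m,p=load('wrist')
f=lambda L,z: onplane(np.array(L,float)/6-.42+[228,118],z,m,p,True)
q=f([(250,194),(349,194),(349,300),(244,298)],104); print(q.round(1),q.mean(0).round(2)); e=q[1]-q[0];print(np.linalg.norm(np.diff(q,axis=0),axis=1))
print('collar',f([(300,225)],72).round(2),'stand',f([(120,68),(456,52),(468,382),(142,395)],66).round(1))
r=f([(120,68),(456,52),(468,382),(142,395)],66); print(r.mean(0))
```

```text
[[495.3 166.8 104. ]
 [494.7 154.1 104. ]
 [480.9 154.7 104. ]
 [481.8 168.3 104. ]] [488.21 160.99 104.  ]
[12.71919322 13.80270495 13.60701254]
collar [[488.01 161.06  72.  ]] stand [[512.2 186.5  66. ]
 [512.2 137.1  66. ]
 [462.7 137.   66. ]
 [462.9 186.2  66. ]]
[487.51268712 161.68983036  66.        ]
```

Call:
{"api": "jog_arm", "payload": {"commands": [{"linear": [1,-0.08,0],"twist": 0,"gripper": 50},{"linear": [1.92,-0.14,0.5],"twist": 0,"gripper": 50},{"linear": [1.92,-0.14,1.7],"twist": 0,"gripper": 50},{"linear": [1.92,-0.14,3],"twist": 0,"gripper": 50},{"linear": [1.92,-0.14,3.7],"twist": 0,"gripper": 50},{"linear": [1.92,-0.14,4],"twist": 0,"gripper": 50},{"linear": [1.92,-0.14,4],"twist": 0,"gripper": 50},{"linear": [1.92,-0.14,4],"twist": 0,"gripper": 50}]}}

```text
t: 12.4
tcp_pos: [488.9, 160.8, 87.5]
eef_rot: [1.0, -0.023, 0.0, 0.0]
force: [0.6, 0.6, 0.1]
width: 0.535
grasp_force: 0.0
```

```bash
python3 s.py
```

```text
12.4 [488.88 160.81  87.5 ] yaw x -2.65 toolz [ 8.e-04 -1.e-04 -1.e+00] F [0.65 0.65 0.12] M [0.08 0.01 0.  ] w 50.3 g 0.0 q [ 0.18  0.29  1.83 -0.    1.02  1.8 ]
```

Call:
{"api": "jog_arm", "payload": {"commands": [{"linear": [0,0,0],"twist": 0,"gripper": 10},{"linear": [0,0,0],"twist": 0,"gripper": 10},{"linear": [0,0,0],"twist": 0,"gripper": 10},{"linear": [0,0,0],"twist": 0,"gripper": 10},{"linear": [0,0,0],"twist": 0,"gripper": 10},{"linear": [0,0,0],"twist": 0,"gripper": 10},{"linear": [0,0,0],"twist": 0,"gripper": 10},{"linear": [0,0,0],"twist": 0,"gripper": 10},{"linear": [0,0,0],"twist": 0,"gripper": 10},{"linear": [0,0,0],"twist": 0,"gripper": 10}], "grip_force": 40}}

```text
t: 13.23
tcp_pos: [488.3, 161.6, 87.3]
eef_rot: [1.0, -0.022, 0.0, 0.0]
force: [0.8, 0.3, 4.5]
width: 0.149
grasp_force: 40.0
```

Call:
{"api": "jog_arm", "payload": {"commands": [{"linear": [0,0,-0.2],"twist": 0,"gripper": 10},{"linear": [0,0,-0.6],"twist": 0,"gripper": 10},{"linear": [0,0,-1.2],"twist": 0,"gripper": 10},{"linear": [0,0,-1.9],"twist": 0,"gripper": 10},{"linear": [0,0,-2.6],"twist": 0,"gripper": 10},{"linear": [0,0,-3.2],"twist": 0,"gripper": 10},{"linear": [0,0,-3.6],"twist": 0,"gripper": 10},{"linear": [0,0,-3.6],"twist": 0,"gripper": 10},{"linear": [0,0,-3.6],"twist": 0,"gripper": 10}]}}

```text
t: 13.98
tcp_pos: [488.3, 161.6, 177.3]
eef_rot: [1.0, -0.023, 0.0, -0.0]
force: [0.4, -1.0, -1.3]
width: 0.144
grasp_force: 40.0
```

```bash
python3 s.py
python3 - <<'E'
from h import *
im,_=grab('side'); d=load('side')[1]; m,p=load('side')[2:]; P=cloud(d,m,p)
cv2.imwrite('pics/s6.png',cv2.resize(im[180:300,210:370],None,fx=5,fy=5))
k=(abs(P[...,0]-488)<14)&(abs(P[...,1]-161)<14)&(P[...,2]>80)&(P[...,2]<150); Q=P[k]
for z in range(85,150,10):
    q=Q[abs(Q[:,2]-z)<5]; print(z,len(q),q.mean(0).round(1) if len(q) else '')
E
```

```text
13.98 [488.26 161.62 177.26] yaw x -2.58 toolz [ 8.e-04  1.e-04 -1.e+00] F [ 0.43 -1.04 -1.27] M [0.01 0.04 0.05] w 13.5 g 40.0 q [ 0.18  0.21  1.7  -0.    1.23  1.8 ]
85 0 
95 2 [486.7 162.2  98.6]
105 10 [485.8 163.9 105.9]
115 12 [486.2 165.1 114.7]
125 16 [485.8 165.2 124.9]
135 14 [486.5 164.7 135.2]
145 15 [485.9 164.7 145. ]
```

Call:
{"api": "jog_arm", "payload": {"commands": [{"linear": [0.1,0.8,0],"twist": 0,"gripper": 10},{"linear": [0.2,2.4,0],"twist": 0,"gripper": 10},{"linear": [0.35,4,0],"twist": 0,"gripper": 10},{"linear": [0.5,5.6,0],"twist": 0,"gripper": 10},{"linear": [0.6,7.2,0],"twist": 0,"gripper": 10},{"linear": [0.75,8.8,0],"twist": 0,"gripper": 10},{"linear": [0.9,10.4,0],"twist": 0,"gripper": 10},{"linear": [1.0,12,0],"twist": 0,"gripper": 10},{"linear": [1.15,13.5,0],"twist": 0,"gripper": 10},{"linear": [1.25,14.6,0],"twist": 0,"gripper": 10}]}}

```text
t: 14.87
tcp_pos: [502.1, -207.5, 175.5]
eef_rot: [1.0, -0.023, -0.001, 0.0]
force: [0.7, 0.1, -0.8]
width: 0.143
grasp_force: 40.0
```

Call:
{"api": "jog_arm", "payload": {"commands": [{"linear": [0.05,0.7,0],"twist": 0,"gripper": 10},{"linear": [0.08,1.12,0],"twist": 0,"gripper": 10},{"linear": [0.08,1.12,0],"twist": 0,"gripper": 10},{"linear": [0.08,1.12,0],"twist": 0,"gripper": 10},{"linear": [0.08,1.12,0],"twist": 0,"gripper": 10}]}}

```text
t: 15.28
tcp_pos: [503.3, -231.0, 176.5]
eef_rot: [1.0, -0.022, -0.001, -0.001]
force: [-0.1, 0.2, -0.8]
width: 0.149
grasp_force: 40.0
```

```bash
python3 s.py
```

```text
15.28 [ 503.31 -230.96  176.46] yaw x -2.53 toolz [-0.0011  0.0015 -1.    ] F [-0.05  0.17 -0.8 ] M [0.03 0.03 0.02] w 14.0 g 40.0 q [-0.56  0.27  1.61  0.    1.26  1.06]
```

Call:
{"api": "jog_arm", "payload": {"commands": [{"linear": [0.02,0.06,0.4],"twist": 0,"gripper": 10},{"linear": [0.02,0.06,0.8],"twist": 0,"gripper": 10},{"linear": [0.02,0.06,1.0],"twist": 0,"gripper": 10},{"linear": [0.02,0.06,1.0],"twist": 0,"gripper": 10},{"linear": [0.02,0.06,1.0],"twist": 0,"gripper": 10},{"linear": [0.02,0.06,1.0],"twist": 0,"gripper": 10}]}}

```text
t: 15.78
tcp_pos: [504.3, -233.9, 152.0]
eef_rot: [1.0, -0.022, 0.0, 0.0]
force: [0.3, 0.0, -0.6]
width: 0.147
grasp_force: 40.0
```

```bash
python3 s.py
python3 - <<'E'
from h import *
im,_=grab('wrist')
c=im[90:290,160:400]; c=np.clip(c.astype(float)*2,0,255).astype(np.uint8)
cv2.imwrite('pics/w6.png',cv2.resize(c,None,fx=3,fy=3,interpolation=cv2.INTER_CUBIC))
E
python3 s.py
```

```text
15.78 [ 504.29 -233.9   152.  ] yaw x -2.56 toolz [ 1.e-04 -1.e-04 -1.e+00] F [ 0.26  0.02 -0.61] M [ 0.03 -0.02 -0.  ] w 13.8 g 40.0 q [-0.56  0.29  1.65 -0.    1.2   1.06]
15.83 [ 504.43 -234.05  152.23] yaw x -2.56 toolz [ 5.e-04 -4.e-04 -1.e+00] F [ 0.35  0.03 -0.99] M [0.02 0.05 0.01] w 14.0 g 40.0 q [-0.56  0.29  1.65 -0.    1.2   1.06]
```

Call:
{"api": "jog_arm", "payload": {"commands": [{"linear": [-0.02,-0.05,0],"twist": 0,"gripper": 10},{"linear": [-0.02,-0.05,0],"twist": 0,"gripper": 10},{"linear": [-0.02,-0.05,0],"twist": 0,"gripper": 10},{"linear": [-0.02,-0.05,0.06],"twist": 0,"gripper": 10},{"linear": [-0.02,-0.05,0.12],"twist": 0,"gripper": 10},{"linear": [-0.02,-0.05,0.18],"twist": 0,"gripper": 10},{"linear": [-0.02,-0.05,0.24],"twist": 0,"gripper": 10},{"linear": [-0.02,-0.05,0.24],"twist": 0,"gripper": 10}]}}

```text
t: 16.5
tcp_pos: [503.4, -232.6, 145.5]
eef_rot: [1.0, -0.023, -0.0, -0.0]
force: [-0.0, 0.1, -0.6]
width: 0.14
grasp_force: 40.0
```

```bash
python3 s.py
```

```text
16.5 [ 503.45 -232.64  145.5 ] yaw x -2.58 toolz [-7.e-04  3.e-04 -1.e+00] F [-0.04  0.09 -0.62] M [0.02 0.01 0.04] w 13.2 g 40.0 q [-0.56  0.3   1.66 -0.    1.19  1.06]
```

Tip is about 2 mm inside the hole with no contact force, so I'll go on.

Call:
{"api": "jog_arm", "payload": {"commands": [{"linear": [0,0,0.05],"twist": 0,"gripper": 10},{"linear": [0,0,0.1],"twist": 0,"gripper": 10},{"linear": [0,0,0.15],"twist": 0,"gripper": 10},{"linear": [0,0,0.2],"twist": 0,"gripper": 10},{"linear": [0,0,0.2],"twist": 0,"gripper": 10}]}}

```text
t: 16.92
tcp_pos: [503.7, -232.8, 140.7]
eef_rot: [1.0, -0.022, -0.0, 0.0]
force: [0.5, 0.7, -1.6]
width: 0.148
grasp_force: 40.0
```

Call:
{"api": "jog_arm", "payload": {"commands": [{"linear": [0,0,0.05],"twist": 0,"gripper": 10},{"linear": [0,0,0.1],"twist": 0,"gripper": 10},{"linear": [0,0,0.15],"twist": 0,"gripper": 10},{"linear": [0,0,0.2],"twist": 0,"gripper": 10},{"linear": [0,0,0.2],"twist": 0,"gripper": 10}]}}

```text
t: 17.33
tcp_pos: [503.8, -232.9, 135.8]
eef_rot: [1.0, -0.022, 0.0, 0.0]
force: [0.3, 0.3, -1.2]
width: 0.144
grasp_force: 40.0
```

Call:
{"api": "jog_arm", "payload": {"commands": [{"linear": [0,0,0.06],"twist": 0,"gripper": 10},{"linear": [0,0,0.12],"twist": 0,"gripper": 10},{"linear": [0,0,0.18],"twist": 0,"gripper": 10},{"linear": [0,0,0.24],"twist": 0,"gripper": 10},{"linear": [0,0,0.3],"twist": 0,"gripper": 10},{"linear": [0,0,0.36],"twist": 0,"gripper": 10},{"linear": [0,0,0.4],"twist": 0,"gripper": 10}]}}

```text
t: 17.92
tcp_pos: [503.7, -232.9, 125.8]
eef_rot: [1.0, -0.022, 0.0, 0.0]
force: [-1.0, -1.6, 0.3]
width: 0.142
grasp_force: 40.0
```

Call:
{"api": "jog_arm", "payload": {"commands": [{"linear": [0,0,0.06],"twist": 0,"gripper": 10},{"linear": [0,0,0.12],"twist": 0,"gripper": 10},{"linear": [0,0,0.18],"twist": 0,"gripper": 10},{"linear": [0,0,0.24],"twist": 0,"gripper": 10},{"linear": [0,0,0.3],"twist": 0,"gripper": 10},{"linear": [0,0,0.36],"twist": 0,"gripper": 10},{"linear": [0,0,0.4],"twist": 0,"gripper": 10}]}}

```text
t: 18.5
tcp_pos: [503.7, -232.9, 115.8]
eef_rot: [1.0, -0.022, 0.0, 0.0]
force: [0.0, -2.3, -0.4]
width: 0.147
grasp_force: 40.0
```

Call:
{"api": "jog_arm", "payload": {"commands": [{"linear": [0,0,0.06],"twist": 0,"gripper": 10},{"linear": [0,0,0.12],"twist": 0,"gripper": 10},{"linear": [0,0,0.18],"twist": 0,"gripper": 10},{"linear": [0,0,0.24],"twist": 0,"gripper": 10},{"linear": [0,0,0.3],"twist": 0,"gripper": 10},{"linear": [0,0,0.36],"twist": 0,"gripper": 10},{"linear": [0,0,0.4],"twist": 0,"gripper": 10}]}}

```text
t: 19.08
tcp_pos: [504.7, -233.2, 106.6]
eef_rot: [1.0, -0.023, 0.001, 0.0]
force: [0.4, -1.4, 4.9]
width: 0.148
grasp_force: 40.0
```

Call:
{"api": "jog_arm", "payload": {"commands": [{"linear": [0,0,0.04],"twist": 0,"gripper": 10},{"linear": [0,0,0.08],"twist": 0,"gripper": 10},{"linear": [0,0,0.08],"twist": 0,"gripper": 10}]}}

```text
t: 19.33
tcp_pos: [505.2, -233.2, 104.7]
eef_rot: [1.0, -0.023, 0.002, 0.001]
force: [1.6, -2.5, 4.1]
width: 0.145
grasp_force: 40.0
```

```bash
python3 s.py
```

```text
19.33 [ 505.2  -233.25  104.68] yaw x -2.59 toolz [ 0.0034 -0.0013 -1.    ] F [ 1.56 -2.52  4.06] M [-0.39 -0.55 -0.06] w 13.6 g 40.0 q [-0.56  0.33  1.72  0.    1.09  1.06]
```

Call:
{"api": "jog_arm", "payload": {"commands": [{"linear": [0.04,0.01,0.02],"twist": 0,"gripper": 10},{"linear": [0.04,0.01,0.06],"twist": 0,"gripper": 10},{"linear": [0.04,0.01,0.1],"twist": 0,"gripper": 10},{"linear": [0.04,0.01,0.1],"twist": 0,"gripper": 10}]}}

```text
t: 19.67
tcp_pos: [505.7, -233.4, 101.6]
eef_rot: [1.0, -0.023, 0.001, 0.0]
force: [3.3, -2.1, 3.1]
width: 0.142
grasp_force: 40.0
```

```bash
python3 s.py
```

```text
19.67 [ 505.7  -233.44  101.56] yaw x -2.59 toolz [ 2.2e-03 -9.0e-04 -1.0e+00] F [ 3.32 -2.13  3.06] M [-0.49 -0.88  0.02] w 13.4 g 40.0 q [-0.56  0.34  1.72  0.    1.08  1.06]
```

Call:
{"api": "jog_arm", "payload": {"commands": [{"linear": [0.04,0.03,0.02],"twist": 0,"gripper": 10},{"linear": [0.04,0.03,0.06],"twist": 0,"gripper": 10},{"linear": [0.04,0.03,0.1],"twist": 0,"gripper": 10},{"linear": [0.04,0.03,0.1],"twist": 0,"gripper": 10}]}}

```text
t: 20.0
tcp_pos: [505.9, -233.8, 98.8]
eef_rot: [1.0, -0.023, 0.0, -0.0]
force: [4.4, -1.2, 2.5]
width: 0.147
grasp_force: 40.0
```

```bash
python3 s.py
```

```text
20.0 [ 505.9  -233.77   98.81] yaw x -2.59 toolz [ 5.e-04  1.e-04 -1.e+00] F [ 4.4  -1.15  2.48] M [-0.23 -0.82  0.05] w 13.8 g 40.0 q [-0.56  0.34  1.72  0.    1.08  1.06]
```

Call:
{"api": "jog_arm", "payload": {"commands": [{"linear": [0.02,0.01,0.04],"twist": 0,"gripper": 10},{"linear": [0.02,0.01,0.08],"twist": 0,"gripper": 10},{"linear": [0.02,0.01,0.12],"twist": 0,"gripper": 10},{"linear": [0.02,0.01,0.12],"twist": 0,"gripper": 10}]}}

```text
t: 20.33
tcp_pos: [506.0, -233.8, 96.0]
eef_rot: [1.0, -0.023, -0.0, -0.0]
force: [3.4, -1.1, 4.2]
width: 0.151
grasp_force: 40.0
```

Call:
{"api": "jog_arm", "payload": {"commands": [{"linear": [0,0,0.04],"twist": 0,"gripper": 10},{"linear": [0,0,0.08],"twist": 0,"gripper": 10},{"linear": [0,0,0.12],"twist": 0,"gripper": 10},{"linear": [0,0,0.12],"twist": 0,"gripper": 10}]}}

```text
t: 20.67
tcp_pos: [506.0, -233.8, 92.8]
eef_rot: [1.0, -0.023, -0.0, -0.0]
force: [3.1, -0.7, 1.8]
width: 0.146
grasp_force: 40.0
```

Call:
{"api": "jog_arm", "payload": {"commands": [{"linear": [0,0,0.04],"twist": 0,"gripper": 10},{"linear": [0,0,0.08],"twist": 0,"gripper": 10},{"linear": [0,0,0.08],"twist": 0,"gripper": 10}]}}

```text
t: 20.92
tcp_pos: [506.1, -233.9, 90.7]
eef_rot: [1.0, -0.023, -0.0, -0.0]
force: [2.8, -0.9, 2.8]
width: 0.147
grasp_force: 40.0
```

Call:
{"api": "jog_arm", "payload": {"commands": [{"linear": [0,0,0.04],"twist": 0,"gripper": 10},{"linear": [0,0,0.08],"twist": 0,"gripper": 10},{"linear": [0,0,0.08],"twist": 0,"gripper": 10}]}}

```text
t: 21.17
tcp_pos: [506.1, -233.9, 89.3]
eef_rot: [1.0, -0.023, -0.0, -0.0]
force: [2.4, 0.3, 6.9]
width: 0.147
grasp_force: 40.0
```

Call:
{"api": "jog_arm", "payload": {"commands": [{"linear": [0,0,0.03],"twist": 0,"gripper": 10},{"linear": [0,0,0.03],"twist": 0,"gripper": 10},{"linear": [0,0,0.03],"twist": 0,"gripper": 10}]}}

```text
t: 21.42
tcp_pos: [506.1, -233.9, 89.3]
eef_rot: [1.0, -0.023, 0.0, -0.0]
force: [1.2, 0.6, 10.0]
width: 0.144
grasp_force: 40.0
```

Call:
{"api": "jog_arm", "payload": {"commands": [{"linear": [0,0,0.04],"twist": 0,"gripper": 10},{"linear": [0,0,0.04],"twist": 0,"gripper": 10},{"linear": [0,0,0.04],"twist": 0,"gripper": 10}]}}

```text
t: 21.67
tcp_pos: [506.2, -233.9, 89.2]
eef_rot: [1.0, -0.023, 0.0, 0.0]
force: [-0.4, 1.7, 16.0]
width: 0.146
grasp_force: 40.0
```

Fully seated: z is steady at 89.2 as the push rises to 16 N. I'll ease off and release.

Call:
{"api": "jog_arm", "payload": {"commands": [{"linear": [0,0,-0.1],"twist": 0,"gripper": 10},{"linear": [0,0,-0.1],"twist": 0,"gripper": 10},{"linear": [0,0,-0.1],"twist": 0,"gripper": 25},{"linear": [0,0,-0.1],"twist": 0,"gripper": 40},{"linear": [0,0,-0.1],"twist": 0,"gripper": 40},{"linear": [0,0,-0.1],"twist": 0,"gripper": 40},{"linear": [0,0,-0.1],"twist": 0,"gripper": 40},{"linear": [0,0,-0.1],"twist": 0,"gripper": 40}]}}

```text
t: 22.33
tcp_pos: [505.7, -234.0, 89.3]
eef_rot: [1.0, -0.022, -0.001, -0.0]
force: [-0.2, -0.5, -0.5]
width: 0.427
grasp_force: 0.0
```

Call:
{"api": "jog_arm", "payload": {"commands": [{"linear": [0,0,-0.5],"twist": 0,"gripper": 40},{"linear": [0,0,-1.2],"twist": 0,"gripper": 40},{"linear": [0,0,-2.2],"twist": 0,"gripper": 40},{"linear": [0,0,-3.2],"twist": 0,"gripper": 40},{"linear": [-1,0,-4],"twist": 0,"gripper": 40},{"linear": [-2,0,-4],"twist": 0,"gripper": 40},{"linear": [-2,0,-4],"twist": 0,"gripper": 40},{"linear": [-2,0,-4],"twist": 0,"gripper": 40},{"linear": [-2,0,-4],"twist": 0,"gripper": 40}]}}

```text
t: 23.08
tcp_pos: [456.5, -232.0, 189.6]
eef_rot: [1.0, -0.023, 0.0, 0.0]
force: [-0.3, -0.4, -0.2]
width: 0.427
grasp_force: 0.0
```

```bash
python3 s.py
python3 - <<'E'
from h import *
for n in ('side','wrist'):
    im,d=grab(n); m,p=load(n)[2:]; P=cloud(d,m,p,n=='wrist'); z=P[...,2]
    k=(abs(P[...,0]-506)<9)&(abs(P[...,1]+233)<9)&(z>85)&(z<140); Q=P[k]; print(n,len(Q),np.percentile(Q,[50,90,98],axis=0).round(1).tolist() if len(Q) else '')
    c=(abs(P[...,0]-506)<13)&(abs(P[...,1]+233)<13)&(z>64)&(z<84)&(im.min(2)>110); print('collar z',np.percentile(z[c],[10,50,90]).round(1) if c.any() else '', 'plate z',np.nanmedian(z[(abs(P[...,0]-485)<5)&(abs(P[...,1]+233)<15)&(z>50)]).round(1))
E
```

```text
23.08 [ 456.49 -231.97  189.64] yaw x -2.6 toolz [ 6.e-04 -2.e-04 -1.e+00] F [-0.29 -0.4  -0.17] M [ 0.07  0.01 -0.01] w 40.1 g 0.0 q [-0.61  0.2   1.68  0.    1.26  1.01]
side 35 [[503.0, -229.8, 98.7], [509.2, -225.9, 107.7], [510.7, -225.6, 109.1]]
collar z [71.7 73.7 76. ] plate z 375.1
wrist 335 [[506.1, -233.0, 106.3], [511.7, -227.4, 107.3], [512.1, -226.2, 107.8]]
collar z [73.8 74.6 75.6] plate z 294.2
```

Run:
```python
from h import *
im,d,m,p=load('wrist'); P=cloud(d,m,p,True); z=P[...,2]; g=im.mean(2)
k=(g<60)&(abs(z-68)<2.5)&(abs(P[...,0]-505)<45)&(abs(P[...,1]+233)<45)
Q=P[k]; a=np.radians(-2.5); x=Q[:,0]*np.cos(a)+Q[:,1]*np.sin(a); y=-Q[:,0]*np.sin(a)+Q[:,1]*np.cos(a)
c=np.array([505*np.cos(a)-233*np.sin(a),-505*np.sin(a)-233*np.cos(a)]); c=[505*np.cos(a)+(-233)*np.sin(a),-505*np.sin(a)+(-233)*np.cos(a)]
for s in (-20,0,20):
    print(s,'xmin',(x[abs(y-c[1]-s)<4].min()-c[0]).round(1),'ymax',(y[abs(x-c[0]-s)<4].max()-c[1]).round(1))
# white/bright pixels between plate and rails at rail lines?
for dx in (24,27,30,33):
    s=(abs((P[...,0]*np.cos(a)+P[...,1]*np.sin(a))-c[0]-dx)<1.5)&(abs(-P[...,0]*np.sin(a)+P[...,1]*np.cos(a)-c[1])<25); print('x+',dx,np.median(g[s]),np.median(z[s]).round(1))
    s=(abs((P[...,0]*np.cos(a)+P[...,1]*np.sin(a))-c[0])<25)&(abs(-P[...,0]*np.sin(a)+P[...,1]*np.cos(a)-c[1]+dx)<1.5); print('y-',dx,np.median(g[s]),np.median(z[s]).round(1),z[s].min().round(1))
```

```text
-20 xmin -28.5 ymax 29.8
0 xmin -29.1 ymax 29.4
20 xmin -29.1 ymax 29.2
x+ 24 36.333333333333336 68.1
y- 24 18.0 299.3 66.1
x+ 27 37.0 68.2
y- 27 15.0 299.2 66.4
x+ 30 46.0 68.0
y- 30 17.0 299.2 62.7
x+ 33 48.666666666666664 65.7
y- 33 19.166666666666664 299.3 63.7
```

```bash
python3 -c "
from bench import sign_off; print(sign_off())"
```

```text
the job is handed in; nothing more can be done
None
```

The three plates are slid home against both rails, and the pin is pressed fully through them and standing released with its collar flush. The job is handed in at about 23 s; the highest force read was 16 N, pressing the pin home.

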